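# Pack the setting kit and snap its tub shut

## Robot

A 7-joint arm with a two-finger parallel gripper is mounted at the origin on the work surface. World frame = base frame: x ahead of the robot, y to its left, z up, the work surface at z = 0. Lengths are in mm, angles in rad, forces in N, time in s.
With the tool pointing down it reaches from about 425 to 975 mm from the base axis. Payload 16.7 kg.
Tool frame: the origin (TCP) lies midway between the tips of the shut fingers; the grasp point (between the pads) lies 19 mm behind it; z points along the fingers, y is the line along which they close (so a half turn about z gives the same grasp; the last joint's range is limited). The gripper opens to 85 mm and grips with 20 to 120 N. Pads are 22 mm wide; open, the fingers measure 114 mm over their backs; the gripper's body (76 mm by 85 mm) begins 54 mm behind the grasp point. The pads swing forward as they close: fully open they stand 13 mm farther back than shut.
Start: joints at [-1.345, 0.426, 0.074, 1.606, -0.034, 1.111, -0.067], TCP at [247.111, 628.102, 231.302] pointing down, gripper open.
Joint ranges: [-2.85, 2.85], [-0.5, 2.14], [-1.23, 1.37], [0.21, 2.46], [-1.02, 4.16], [0.16, 2.05], [-2.73, 2.73]. Speed limits (rad/s): [1.89, 1.89, 2.39, 2.39, 3.01, 3.01, 3.01].

## Interface

Orientations are given as [roll, pitch, yaw] about the fixed x, y, z axes, in that order (R = Rz(yaw) Ry(pitch) Rx(roll)).
In Python, from cell import r, jaws, inverse_kinematics, camera, camera_info, job, telemetry gives the robot as it stands. Calls block until the motion is done:
- r.move_to(position, orientation): joint-space move of the TCP to a pose.
- r.line_to(position, rot=None, rate=150): straight line of the TCP; rot=None keeps the orientation; rate is the mean speed in mm/s.
- r.move_j(angles): joint-space move.
- jaws.command_gripper(opening, strength=None): finger opening in mm; strength is the grip in N (None keeps the last); returns when the fingers have stopped.
- r.hold(seconds).
- inverse_kinematics(position, orientation): joint angles nearest the present ones, or None.
- camera(name): name is "side" or "top" or "wrist"; returns (picture, depth): 420x560x3 uint8, blue, green, red; 420x560 float32, mm along the optical axis (not along the pixel's ray), 0 where there is no reading.
- camera_info(name): a dict with "camera_matrix" (3x3 intrinsics, pixels), "R" (3x3) and "t" (3): a world point X has camera coordinates R X + t; the wrist camera has in their place "T_tool_cam" (4x4, takes a point from camera to tool coordinates, whose origin is the TCP and whose axes are the flange's). Camera axes: x right, y down, z forward; pixel columns grow to the right and rows downward; lengths in mm; the calibration is good to about 2 mm. A picture is of the moment at which its call begins: read the wrist's pose just before it. camera_info takes no time and is no camera call.
A pose or a line that the arm cannot do raises r.IKError and nothing moves.
- job.sign_off(): hands the job in; it is judged then, once.
Readings, each from a call of its own:
- telemetry.get_t(): time.
- telemetry.get_joint_pos(): joint angles.
- telemetry.get_joint_vel(): joint speeds.
- telemetry.get_tau(): joint torques, N m.
- telemetry.get_tool_pos(): TCP position.
- telemetry.get_tool_rot(): TCP orientation.
- telemetry.get_contact_force(): force on the tool from outside, world axes, zero at the start.
- telemetry.get_moment(): the same for the moment, N m.
- telemetry.get_opening(): finger opening in mm.
- telemetry.get_gripper_force(): force on a finger pad.
Only numpy, scipy, OpenCV 4.12 (cv2) and the standard library are available. Lean on these libraries where they do the work, as an engineer would, in place of code of your own. Each camera call takes 0.05 s, during which the arm holds its last target. There are 200 camera calls.

## Task

Put the steel anvil disc, the wooden edge slicker and the square-shanked punch into the open aluminium tub, then set the tub's loose lid on by its knob and press it straight down until all three spring clips snap over its edge and it sits fully home on the rim. Do not let go then: finish while still pressing the lid firmly down by its knob. Leave everything else on the bench where it stands.

Things in the scene. Friction and masses are not known exactly. Their poses are not given: they have to be found in the camera images.
- tub: round open aluminium tub fixed to the bench (sizes in mm): outer diameter 140, wall 4, rim 52 above the bench, inner floor 6 above it. Origin: centre of its underside, at bench height, z up. Three spring-steel clips 24 wide stand around it, at 0 (its own +x), 120 and 240 degrees, 80 from its axis and up to 80 above the bench
- tub_rim (a point): centre of the tub's mouth, 52 above the bench. Each clip has a flap leaning inward and down, 25 degrees from vertical, from 76 off the axis (80 above the bench) to 67 off the axis (59 above the bench): a lid over the mouth meets the flaps with its disc's underside 69 above the bench if centred
- clip0 (a joint): how far the clip at the tub's +x is pushed outward, m: 0 at rest (also once snapped over the seated lid), about 0.004 as the lid's edge passes, 0.008 at most. Its spring holds it inward with 1.8 N at rest, 3.6 N at 0.004. Pushing the lid past all three takes about 6 to 14 N; the force falls away from 8 mm above the rim and is almost nothing 2 mm above it
- clip1 (a joint): the same for the clip at 120 degrees
- clip2 (a joint): the same for the clip at 240 degrees
- lid: loose round aluminium lid, 0.18 kg, flat on the bench, right way up: a disc of diameter 142, 5 thick, a tapered plug 6 deep under it (diameter 112 to 124) and a wooden knob on top, diameter 26, 32 tall. Origin: centre of the plug's underside, z up: disc from 6 to 11, knob from 11 to 43. Fully home the disc rests on the rim, the origin 46 above the tub's
- lid_knob (a point): centre of the top of the lid's knob, 43 above the lid's origin
- anvil: steel setting anvil, a plain disc of diameter 36, 22 high, lying flat, about 0.15 kg. Origin: centre of its underside
- anvil_center (a point): the anvil's centre, 11 above its origin
- slicker: edge slicker, a light wooden cylinder with a groove near its foot, diameter 30, 36 high, standing upright, about 0.03 kg. Origin: centre of its underside
- slicker_center (a point): the slicker's centre, 18 above its origin
- punch: dark steel punch lying flat, 58 long along its own x: a square shank 14 x 14 from x = -29 to 13, then a round tip of diameter 10 to x = 29; about 0.06 kg. Origin: underside, middle of the length
- punch_center (a point): about the punch's centre of mass: x = -4, 7 above its origin, within the square shank
- weight: bystander, to be left alone: a black cylindrical press weight, diameter 52, height 65. Origin: centre of its underside as built
- glue: bystander, to be left alone: a blue plastic glue bottle, diameter 60, height 150. Origin: centre of its underside as built
- hammer: bystander, to be left alone: a hammer lying down, 240 long along its x. Origin: near its middle, at bench height
- brush: bystander, to be left alone: a glue brush lying down, 170 long along its x. Origin: near its middle, at bench height
- wax: bystander, to be left alone: a cream block of wax, 60 x 40 x 25. Origin: centre of its underside as built
- mug: bystander, to be left alone: a white mug, diameter 76, height 85. Origin: centre of its underside as built
- tape: bystander, to be left alone: a grey tape measure standing on edge, 62 x 30 x 58. Origin: centre of its underside as built
Not all that is in view belongs to the job. Several things have the shape of the anvil; the one meant has the colours described above. Leave any green look-alike of the tub alone.

How it is judged:
By the outcome, as a careful person would: the job done as asked, in the order asked, and still so for the second after the job is handed in, while the arm keeps its last pose, push and grip.
It also fails if it takes over 72 s, if anything falls off the work surface, if the arm or the gripper's body presses on something with over 40 N, if the wrist force passes 120 N, or if a joint passes its speed limit or range.

## Working session

There is one attempt and no reset: what is moved stays moved. The work goes in short steps, each a Python script; the robot and the scene stay as the last script left them, time stands still between calls to the robot, and variables do not carry over. Pictures are saved under pics/ and viewed, at most 10 in all, crops included, and the job is handed in when it is done.

```bash
ls; mkdir -p pics; python3 - <<'E'
from cell import *
import cv2,numpy as np
for n in("top","side"):
    p,d=camera(n); cv2.imwrite(f"pics/{n}0.png",p); np.save(f"{n}0.npy",d)
    i=camera_info(n); print(n,i["camera_matrix"],i["R"],i["t"])
print(camera_info("wrist")); print(telemetry.get_tool_rot(),telemetry.get_t())
E
```

```text
pics
top [[544.14314547   0.         286.91408948]
 [  0.         544.14314547 212.25326314]
 [  0.           0.           1.        ]] [[ 0.02563541 -0.99960394 -0.01160953]
 [-0.99696097 -0.02470958 -0.07387999]
 [ 0.07356387  0.01346819 -0.99719956]] [ -57.912137    502.52795211 1385.03491183]
side [[504.70017459   0.         273.17910409]
 [  0.         504.70017459 204.24936803]
 [  0.           0.           1.        ]] [[ 0.7057333  -0.70826181 -0.01748488]
 [-0.55607005 -0.5384548  -0.63312916]
 [ 0.43900638  0.45654315 -0.77384866]] [-383.69005461  303.12122596 1253.3999359 ]
{'camera_matrix': array([[291.72499691,   0.        , 277.0731683 ],
       [  0.        , 291.72499691, 203.13857912],
       [  0.        ,   0.        ,   1.        ]]), 'T_tool_cam': array([[-1.03421498e-03, -9.59748220e-01, -2.80859901e-01,
         7.16530527e+01],
       [ 9.99999451e-01, -1.03971476e-03, -1.29424043e-04,
        -2.82442863e-01],
       [-1.67799689e-04, -2.80859881e-01,  9.59748769e-01,
        -1.41769828e+02],
       [ 0.00000000e+00,  0.00000000e+00,  0.00000000e+00,
         1.00000000e+00]])}
[-3.14047169e+00  9.84840810e-05  2.76677396e+00] 0.1
```

View pics/top0.png

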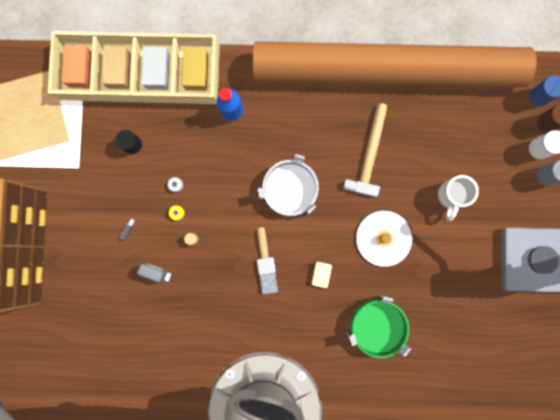

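View pics/side0.png

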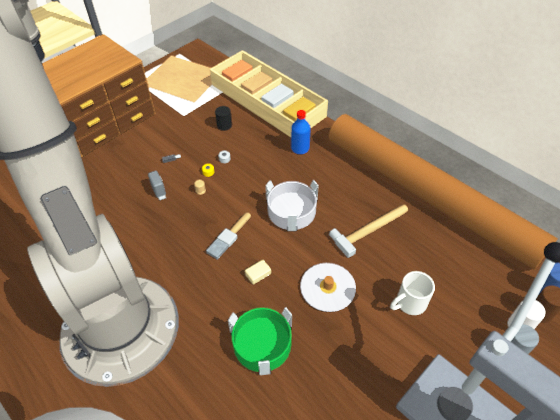

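The top view shows the steel anvil at about (175,185), slicker (190,239), punch (127,229), tub (291,188) and lid (385,238). A yellow disc at (176,213) is a look-alike, and so is the green tub. I'll enlarge these next.

```bash
python3 - <<'E'
import cv2,numpy as np
p=cv2.imread("pics/top0.png")
a=cv2.resize(p[160:260,100:220],None,fx=5,fy=5,interpolation=cv2.INTER_CUBIC)[:, :600]
cv2.imwrite("pics/cA.png",a)
b=cv2.resize(p[145:275,250:430],None,fx=4,fy=4,interpolation=cv2.INTER_CUBIC)
cv2.imwrite("pics/cB.png",b)
E
cat > h.py <<'E'
from cell import *
import cv2,numpy as np
from scipy.spatial.transform import Rotation as Ro
def px2w(n,u,v,z,tool=None):
    i=camera_info(n);K=i["camera_matrix"]
    d=np.linalg.solve(K,[u,v,1.])
    if n=="wrist":
        T=i["T_tool_cam"];p,o=tool;A=Ro.from_euler("xyz",o).as_matrix()
        d=A@T[:3,:3]@d;c=np.array(p)+A@T[:3,3]
    else:
        R,t=np.array(i["R"]),np.array(i["t"]);d=R.T@d;c=-R.T@t
    return c+d*(z-c[2])/d[2]
def snap(name):
    tp=(telemetry.get_tool_pos(),telemetry.get_tool_rot());p,d=camera("wrist")
    cv2.imwrite(f"pics/{name}.png",p);np.savez(f"{name}.npz",p=tp[0],o=tp[1],d=d);return tp,p,d
def stat(m=""):
    print(m,"t",round(telemetry.get_t(),2),"pos",np.round(telemetry.get_tool_pos(),1),"rot",np.round(telemetry.get_tool_rot(),3),"F",np.round(telemetry.get_contact_force(),1),"op",np.round(telemetry.get_opening(),1),"gf",np.round(telemetry.get_gripper_force(),1))
E
```

```text
(no output)
```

View pics/cA.png

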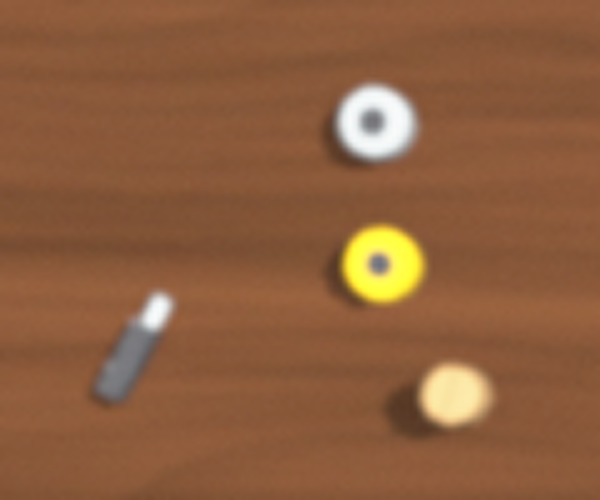

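View pics/cB.png

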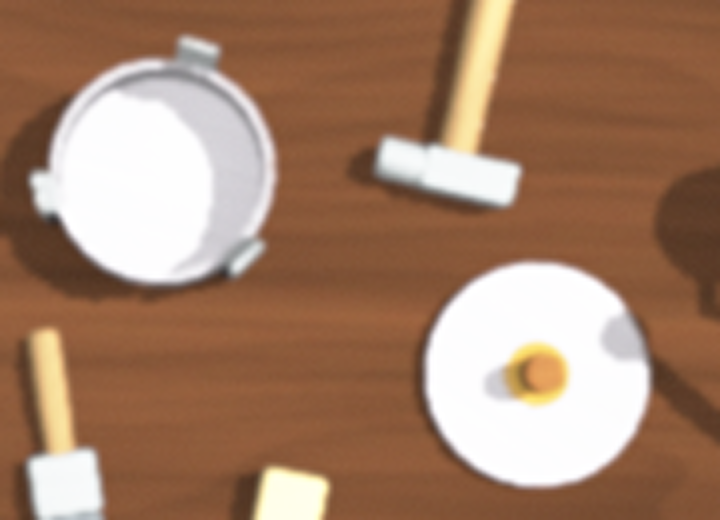

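Crop A: anvil top (374,122), slicker top (452,394), and the punch from (110,397) to its tip at (161,298). Crop B: tub rim centred at (163,171), clips at (198,50), (42,192) and (245,257), knob top (545,374), lid disc (538,374).

```bash
python3 - <<'E'
from h import *
A=lambda x,y:((x+.5)/5-.5+100,(y+.5)/5-.5+160)
B=lambda x,y:((x+.5)/4-.5+250,(y+.5)/4-.5+145)
for n,f,x,y,z in [("anvil",A,374,122,22),("yel",A,380,264,22),("slick",A,452,394,36),("pA",A,110,397,12),("pB",A,161,298,10),("tub",B,163,171,52),("c0",B,198,50,78),("c1",B,42,192,78),("c2",B,245,257,78),("lid",B,538,374,11),("knob",B,545,374,43),("brush",B,45,335,10),("hammer",B,385,160,20)]:
    print(n,px2w("top",*f(x,y),z).round(1))
t=px2w("top",*B(163,171),52)
for c in [(198,50),(42,192),(245,257)]:
    v=px2w("top",*B(*c),78)-t; print(np.degrees(np.arctan2(v[1],v[0])),np.hypot(v[0],v[1]))
an=px2w("top",*A(374,122),22)
for yaw in (2.77,3.14,0,1.57,-1.57): print(yaw,inverse_kinematics([an[0]-20,an[1],220],[np.pi,0,yaw]))
E
```

```text
anvil [569.6 247.7  22. ]
yel [496.1 241.6  22. ]
slick [429.8 199.2  36. ]
pA [424.2 381.2  12. ]
pB [476.3 357.7  10. ]
tub [564.5 -52.8  52. ]
c0 [637.6 -72.9  78. ]
c1 [546.5  21.6  78. ]
c2 [ 509.2 -105.    78. ]
lid [ 443.7 -297.4   11. ]
knob [ 442.8 -296.5   43. ]
brush [460.9  21.2  10. ]
hammer [ 579.  -195.6   20. ]
-15.353818109628136 75.77519265549391
103.62017621045047 76.50819431017291
-136.66772632277272 75.99778247546044
2.77 [-0.75365464  0.3255212   0.27944962  1.79756089 -0.10291154  1.03264889
  0.76390493]
3.14 [-0.70668104  0.32255708  0.22021282  1.79473282 -0.08071079  1.03301613
  1.11312443]
0 [-1.10217243  0.39282154  0.7430251   1.81675018 -0.30333498  1.04909751
 -1.81450612]
1.57 [-0.93232458  0.34778312  0.5097966   1.80786157 -0.19457156  1.03567159
 -0.34903206]
-1.57 [-0.48442948  0.32135071 -0.05692653  1.78095263  0.02084071  1.03986968
  2.59338777]
```

```bash
python3 - <<'E'
from h import *
jaws.command_gripper(62,40)
r.move_to([500,250,260],[np.pi,0,np.pi]); stat()
snap("w1"); 
E
```

```text
t 2.13 pos [499.7 251.1 259.9] rot [ 3.141 -0.    -3.14 ] F [ 0.1 -0.6  0.5] op 62.1 gf 0.0
```

View pics/w1.png

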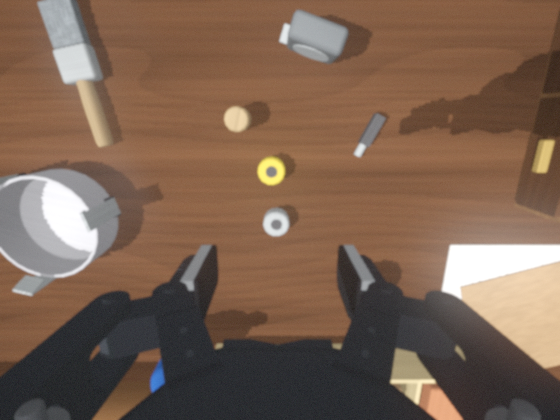

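The wrist view shows the anvil top at (276,222), yellow disc (272,170), slicker (237,118), and the punch from (381,117) to its tip at (359,154). I'll cross-check these positions, then pick the anvil.

```bash
cat >> h.py <<'E'
PI=np.pi
TUB=np.array([564.5,-52.8])
def grasp(x,y,yaw,z,op,width,strength=40):
    jaws.command_gripper(op,strength)
    r.move_to([x,y,z+60],[PI,0,yaw])
    r.line_to([x,y,z],rate=120)
    jaws.command_gripper(max(width-12,0),strength)
    stat("grip")
    r.line_to([x,y,160],rate=250)
    stat("lift")
def place(x,y,yaw,z,op):
    r.move_to([x,y,160],[PI,0,yaw])
    r.line_to([x,y,z],rate=130); stat("down")
    jaws.command_gripper(op)
    r.line_to([x,y,170],rate=250); stat("up")
def slot(deg,rad): a=np.radians(deg); return TUB+rad*np.array([np.cos(a),np.sin(a)])
E
python3 - <<'E'
from h import *
w=np.load("w1.npz");T=(w["p"],w["o"])
for n,u,v,z in [("anvil",276,222,22),("slick",237,118,36),("pA",381,117,12),("pB",359,154,10)]:
    print(n,px2w("wrist",u,v,z,T).round(1))
a=px2w("wrist",276,222,22,T)
m=(a[:2]+[569.6,247.7])/2
grasp(m[0],m[1],PI,3,62,36)
E
```

```text
anvil [566.2 249.5  22. ]
slick [428.2 202.7  36. ]
pA [427.  384.1  12. ]
pB [474.3 360.2  10. ]
grip t 4.25 pos [568.5 248.9   4.2] rot [3.141e+00 1.000e-03 3.142e+00] F [-2.8 -0.5  9.6] op 34.3 gf 39.0
lift t 5.03 pos [567.2 248.4 158.9] rot [-3.141e+00 -1.000e-03 -3.141e+00] F [-0.   0.6 -2.8] op 34.0 gf 40.0
```

```bash
python3 - <<'E'
from h import *
x,y=slot(44,33); place(x,y,np.radians(44-180),13,50)
grasp(429,201,PI,6,56,30,25)
x,y=slot(164,36); place(x,y,np.radians(164),15,42)
p,d=camera("top"); cv2.imwrite("pics/t1.png",cv2.resize(p[140:260,100:340],None,fx=3.3,fy=3.3,interpolation=cv2.INTER_CUBIC))
E
```

```text
down t 7.44 pos [588.8 -29.9  13.7] rot [-3.141e+00  1.000e-03 -2.374e+00] F [ 0.  -0.  -1.7] op 34.4 gf 40.0
up t 8.52 pos [587.9 -29.8 169.6] rot [ 3.141 -0.    -2.373] F [-0.5  0.9 -1. ] op 50.1 gf 0.0
grip t 10.93 pos [429.5 201.3   6.8] rot [3.141e+00 1.000e-03 3.142e+00] F [-0.7 -0.2  7.6] op 29.0 gf 24.1
lift t 11.69 pos [428.6 200.9 159.6] rot [ 3.142 -0.    -3.141] F [ 0.3 -0.1  1.3] op 29.2 gf 24.7
down t 13.99 pos [530.3 -42.9  15.6] rot [3.141e+00 1.000e-03 2.862e+00] F [-0.1 -0.4  0.1] op 29.6 gf 24.7
up t 15.04 pos [529.5 -42.8 169.7] rot [ 3.141 -0.     2.862] F [-0.8  1.1  0.2] op 41.9 gf 0.0
```

View pics/t1.png

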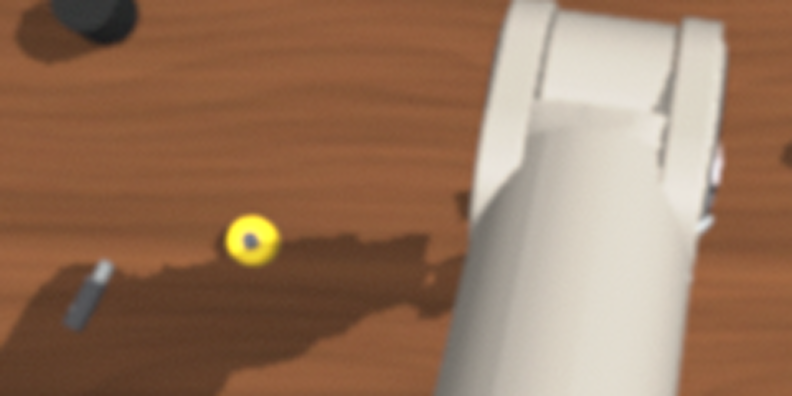

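The anvil and slicker are off the bench, but the arm hides the tub. The punch lies at (68,322) to (106,268) and hasn't moved.

```bash
python3 - <<'E'
from h import *
grasp(446.9,372.5,np.radians(154.6),4,36,14,40)
d=np.array([np.cos(np.radians(14)),np.sin(np.radians(14))])
x,y=slot(284,30)-4*d; place(x,y,np.radians(194-360),13,26)
r.move_to([TUB[0]-90,TUB[1]-40,260],[PI,0,-PI+.2] if False else [PI,0,np.radians(194-360)])
stat(); snap("w2")
E
```

```text
grip t 17.91 pos [447.3 372.9   5. ] rot [3.14  0.    2.698] F [ 0.7 -1.   5. ] op 12.9 gf 39.3
lift t 18.68 pos [446.3 372.2 159.1] rot [-3.141 -0.     2.699] F [-0.4  0.  -1.3] op 12.7 gf 39.0
down t 21.68 pos [568.4 -82.9  13.7] rot [-3.141e+00  1.000e-03 -2.897e+00] F [-0.1  0.5  0.1] op 12.4 gf 39.0
up t 22.74 pos [567.5 -82.7 169.7] rot [ 3.141 -0.    -2.897] F [-0.3 -0.5 -0.5] op 26.3 gf 0.0
 t 23.32 pos [474.3 -92.5 259.5] rot [ 3.141 -0.    -2.897] F [-0.2  0.6 -0.4] op 26.0 gf 0.0
```

View pics/w2.png

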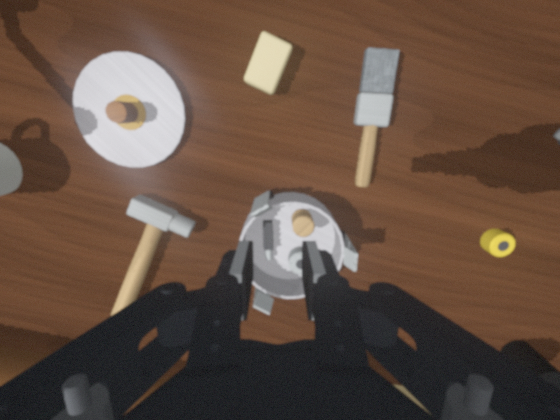

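All three items lie separately in the tub: slicker (302,220), punch (267,238), anvil (300,258). Next I'll fit the rim and knob centres from the depth image.

```bash
cat > fit.py <<'E'
from h import *
from scipy.optimize import least_squares
def cloud(f):
    w=np.load(f+".npz");d=w["d"];i=camera_info("wrist");K=i["camera_matrix"];T=i["T_tool_cam"]
    v,u=np.nonzero(d>0);z=d[v,u];P=np.stack([(u-K[0,2])/K[0,0]*z,(v-K[1,2])/K[1,1]*z,z],1)
    P=P@T[:3,:3].T+T[:3,3];return P@Ro.from_euler("xyz",w["o"]).as_matrix().T+w["p"]
def circ(P,c,R):
    f=least_squares(lambda q:np.hypot(P[:,0]-q[0],P[:,1]-q[1])-R,c,loss="soft_l1",f_scale=1.);return f.x.round(2),len(P),np.abs(f.fun).mean().round(2)
E
python3 - <<'E'
from fit import *
P=cloud("w2");rr=np.hypot(*(P[:,:2]-TUB).T)
m=(rr<74)&(rr>60)&(abs(P[:,2]-52)<5);print(np.median(P[m,2]),circ(P[m],TUB,68))
a=np.degrees(np.arctan2(*(P[m,:2]-TUB).T[::-1]));print(np.histogram(a,12,(-180,180))[0])
m=(rr>70)&(rr<86)&(P[:,2]>60)&(P[:,2]<84)
a=np.degrees(np.arctan2(*(P[m,:2]-TUB).T[::-1]));print(np.histogram(a,24,(-180,180)))
L=np.array([443,-297]);rl=np.hypot(*(P[:,:2]-L).T)
m=(rl<30)&(P[:,2]>39);print(np.median(P[m,2]),P[m].mean(0),m.sum())
m=(rl<80)&(rl>30)&(abs(P[:,2]-11)<5);q=P[m];print(np.median(q[:,2]),q.mean(0),(q.max(0)+q.min(0))/2,np.ptp(q,axis=0))
r.move_to([442.8-40,-297,230],[PI,0,PI-.0]) if inverse_kinematics([442.8-40,-297,230],[PI,0,PI]) is not None else print("ik")
stat();snap("w3")
P=cloud("w3");rl=np.hypot(*(P[:,:2]-L).T)
m=(rl<30)&(P[:,2]>39);print(np.median(P[m,2]),(P[m].max(0)+P[m].min(0))/2,np.ptp(P[m],axis=0),m.sum())
E
```

```text
50.99425414610883 (array([564.92, -51.07]), 722, np.float64(1.12))
[ 99  26  83   1  15  98 103   7  25  85  84  96]
(array([  0,   0,  97,  62,   0,   0,   0,   0,   0,   0, 123, 132,   0,
         0,   0,   0,   0,   0, 137, 114,   0,   0,   0,   0]), array([-180., -165., -150., -135., -120., -105.,  -90.,  -75.,  -60.,
        -45.,  -30.,  -15.,    0.,   15.,   30.,   45.,   60.,   75.,
         90.,  105.,  120.,  135.,  150.,  165.,  180.]))
42.20603648447195 [ 443.54428456 -294.4597441    42.12742896] 396
10.292035924084715 [ 440.86465765 -295.12439365   10.28713003] [ 444.01937692 -295.39480197    9.7283772 ] [141.29071599 141.96852354   7.3754738 ]
 t 24.25 pos [ 403.  -296.9  229.4] rot [-3.142e+00 -1.000e-03 -3.141e+00] F [ 0.6  1.4 -0.2] op 26.0 gf 0.0
42.20931518110689 [ 443.77598471 -295.40998177   41.94064548] [25.12251832 25.11660222  5.17161872] 342
```

```bash
python3 - <<'E'
from h import *
grasp(443.6,-296.0,PI,16,50,26,100)
r.move_to([564.7,-52.0,150],[PI,0,PI]); r.line_to([564.7,-52.0,105],rate=100); stat("above")
snap("w4"); p,d=camera("side"); cv2.imwrite("pics/s4.png",cv2.resize(p[130:270,200:400],None,fx=3.5,fy=3.5,interpolation=cv2.INTER_CUBIC))
E
```

```text
grip t 26.36 pos [ 444.1 -296.2   17.2] rot [3.142e+00 2.000e-03 3.142e+00] F [-3.3  3.1 16.5] op 23.4 gf 97.2
lift t 27.08 pos [ 443.3 -295.3  159.1] rot [ 3.141 -0.    -3.141] F [-0.4  0.3 -1.6] op 23.1 gf 98.1
above t 28.74 pos [564.8 -52.6 105.2] rot [-3.141 -0.     3.141] F [-0.1 -0.3 -1.3] op 23.3 gf 98.2
```

View pics/s4.png

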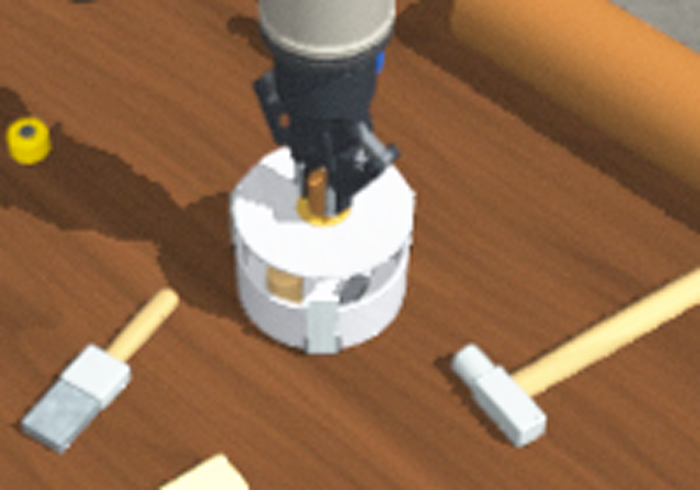

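View pics/w4.png

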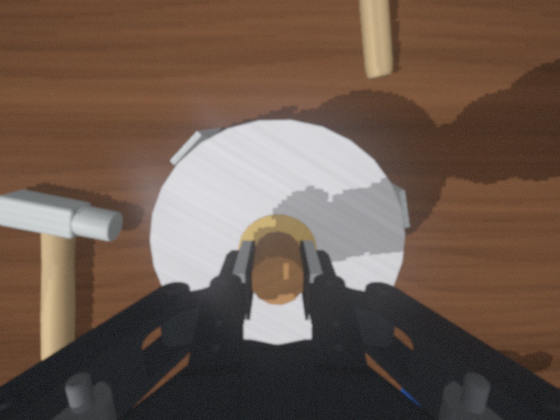

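The lid is held level over the tub with all three clips around it, two of them visible in the wrist view at (190,148) and (400,205). I'll press down in steps and watch the forces.

```bash
python3 - <<'E'
from fit import *
P=cloud("w4");rr=np.hypot(*(P[:,:2]-[564.8,-52.6]).T)
m=(rr<72)&(rr>30)&(P[:,2]>88)&(P[:,2]<106);q=P[m];print("disc z",np.median(q[:,2]))
o=q[rr[m]>64]
s=q-q.mean(0);print("normal",np.linalg.svd(s,full_matrices=False)[2][2].round(3))
print("xmin,ymin,ymax",q[:,0].min(),q[:,1].min(),q[:,1].max())
m=(rr<95)&(rr>60)&(P[:,2]>66)&(P[:,2]<86);q=P[m];a=np.degrees(np.arctan2(q[:,1]+52.6,q[:,0]-564.8))
for lo,hi in((90,120),(-150,-120)):
    k=(a>lo)&(a<hi)&(q[:,2]>75)
    if k.any(): print("clip",np.median(q[k],0),"r",np.median(rr[m][k]))
r.hold(.1)
for z in (84,80,77,74,71,68,65.5):
    r.line_to([564.7,-52.0,z],rate=40); stat(z)
    F=telemetry.get_contact_force()
    if abs(F[2])>35 or np.hypot(F[0],F[1])>12: print("stop");break
E
```

```text
disc z 98.15247822794743
normal [0.001 0.001 1.   ]
xmin,ymin,ymax 494.0725317737389 -123.09341120339467 18.129917174596287
clip [543.79137986  23.707118    78.10761074] r 79.1528616698503
clip [ 509.47118544 -103.50334632   77.95626286] r 75.62132923022799
84 t 29.62 pos [564.7 -52.1  83.9] rot [-3.141 -0.     3.141] F [ 0.7 -0.  -1.7] op 23.3 gf 98.2
80 t 29.87 pos [565.  -51.9  80. ] rot [ 3.142e+00  1.000e-03 -3.141e+00] F [ 2.1  1.  -0.7] op 23.3 gf 98.1
77 t 30.12 pos [564.8 -51.9  76.9] rot [ 3.142  0.    -3.142] F [ 1.3  1.4 -0.8] op 23.2 gf 98.1
74 t 30.37 pos [564.8 -52.1  74. ] rot [-3.141  0.     3.142] F [ 3.5  0.7 -1.3] op 23.0 gf 98.2
71 t 30.62 pos [564.9 -52.1  71. ] rot [-3.141  0.     3.142] F [ 3.2 -0.1 -1.1] op 23.6 gf 98.4
68 t 30.87 pos [564.5 -52.   67.7] rot [-3.141 -0.     3.142] F [ 2.9 -0.  -4.8] op 23.4 gf 98.3
65.5 t 31.12 pos [564.  -51.9  65. ] rot [ 3.142e+00 -1.000e-03  3.142e+00] F [ 1.1  0.9 -8. ] op 23.4 gf 99.5
```

```bash
python3 - <<'E'
from h import *
for z in (64,63,62,61,60,59,58):
    r.line_to([564.7,-52.0,z],rate=30); r.hold(.15); stat(z)
    if abs(telemetry.get_contact_force()[2])>25: break
p,d=camera("side"); cv2.imwrite("pics/s5.png",cv2.resize(p[150:250,220:370],None,fx=5,fy=5,interpolation=cv2.INTER_CUBIC))
E
```

```text
64 t 31.52 pos [564.7 -52.1  64.1] rot [3.142 0.    3.142] F [ 0.  -0.2 -2.2] op 23.2 gf 100.0
63 t 31.92 pos [564.8 -52.1  63.3] rot [3.141 0.    3.141] F [-2.1  0.6  6.4] op 23.4 gf 101.4
62 t 32.32 pos [564.9 -52.1  63.2] rot [3.141e+00 1.000e-03 3.141e+00] F [-8.7  0.8 27.4] op 23.4 gf 104.0
```

View pics/s5.png

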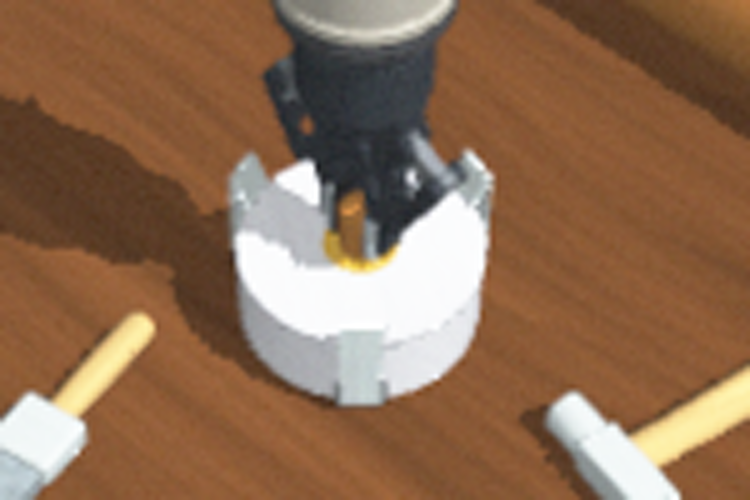

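```bash
python3 - <<'E'
from fit import *
r.hold(.5); stat(); snap("w6"); P=cloud("w6"); rr=np.hypot(*(P[:,:2]-[564.8,-52]).T)
m=(rr<60)&(rr>30)&(P[:,2]>48)&(P[:,2]<66);q=P[m];print("disc z",np.median(q[:,2]),np.linalg.svd(q-q.mean(0),full_matrices=False)[2][2].round(3))
m=(rr<95)&(rr>60)&(P[:,2]>76)&(P[:,2]<86);q=P[m];a=np.degrees(np.arctan2(q[:,1]+52,q[:,0]-564.8))
for lo,hi in((85,122),(-155,-120)):
    k=(a>lo)&(a<hi); print("clip r",np.median(rr[m][k]) if k.any() else None)
F=telemetry.get_contact_force()
if F[2]>15 : job.sign_off(); print("signed")
E
```

```text
t 32.87 pos [564.9 -52.1  63.2] rot [3.141e+00 1.000e-03 3.141e+00] F [-8.7 -0.  26.6] op 23.5 gf 104.0
disc z 56.23318892902772 [-0. -0.  1.]
clip r 77.93767427554042
clip r 76.2027466890017
the job is handed in; nothing more can be done
signed
```

I put the anvil, slicker and punch in the tub and pressed the lid on until it sat level and fully home on the rim. I handed the job in at about 33 s with the knob still held down at about 27 N; two of the three clips measured back at their rest position, and the third I saw only from its outer side.

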